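# Sweep the loose terminal blocks into the pan

### The arm

A 7-joint arm with a two-finger parallel gripper is mounted at the origin on a cart in front of the work surface, level with it; the furniture and walls round the work are solid. World frame = base frame: x ahead of the robot, y to its left, z up, the work surface at z = 0. Lengths are in mm, angles in rad, forces in N, time in s.
With the tool pointing down it reaches from about 350 to 900 mm from the base axis. Payload 8.1 kg.
Tool frame: the origin (TCP) lies at the very end of the fingers, on their centre line; the grasp point (between the pads) lies 19 mm behind it; z points along the fingers, y is the line along which they close (so a half turn about z gives the same grasp; the last joint's range is limited). The gripper opens to 85 mm and grips with 20 to 120 N. Pads are 22 mm wide; open, the fingers measure 114 mm over their backs; the gripper's body (76 mm by 85 mm) begins 54 mm behind the grasp point. The pads swing forward as they close: fully open they stand 13 mm farther back than shut.
Start: joints at [1.22, 0.434, 0.025, 1.573, -0.012, 1.134, -0.075], TCP at [153.27, -605.929, 231.323] pointing down, gripper open.
Joint ranges: [-2.62, 2.62], [-0.44, 2.09], [-1.27, 1.32], [0.08, 2.57], [-1.32, 4.46], [0.12, 2], [-2.74, 2.74]. Speed limits (rad/s): [2.22, 2.22, 3.01, 3.01, 3.14, 3.14, 3.14].

### API

Orientations are given as a unit quaternion [w, x, y, z].
In Python, from bench import robot gives the robot as it stands. The module is installed in compiled form; this text tells all that it offers.
- The arm moves only by the tool send_rows, never from a script. Its argument "moves" is a list of rows, each an object of numbers: "grip": the finger opening in m, from 0 to 0.0854; "x", "y", "z": the shift along the world's x, y, z in m; "wx", "wy", "wz": the turn, a rotation vector about the world's x, y, z in rad. In form: [{"grip": .., "x": .., "y": .., "z": .., "wx": .., "wy": .., "wz": ..}, ...]. A call has exactly 5 rows; each row shifts and turns the commanded pose from where the row before left it; what a row does not reach is not made up. A row lasts 1/10 s, in which the tool goes at most 50 mm and 8.59 degrees, less where a joint would pass 70% of its speed; a pose out of reach is approached as far as the arm can. A call with a gripper value outside its range is refused whole. The fingers move at their own pace and stop on an object; "newtons" is the grip in N (left out, the last holds). Time passes only in rows, so rows that do not move let the fingers close, or fill a call up. It gives the time, the measured TCP pose, the force, the opening and the grip force at its end, in the units of the state.
- robot.get_obs(): the state, without advancing time (a new reading comes with each control period).
- robot.capture(name): name is "scene" or "top" or "wrist"; returns a dict with "frame" (400x640x3 uint8, red, green, blue), "mtx" (3x3 intrinsics, pixels), "view" (4x4, takes a point from world to camera coordinates); the wrist camera has in their place "mount" (4x4, takes a point from camera to tool coordinates, whose origin is the TCP and whose axes are the flange's). Camera axes: x right, y up, looking along -z (the intrinsics and any distortion apply to the point x, -y, -z); pixel columns grow to the right and rows downward; lengths in mm; the calibration is good to about 2 mm. A picture is of the moment at which its call begins: read the wrist's pose just before it. There is no depth.
- robot.finish_job(): hands the job in; it is judged then, once.
The state is a dict: "time_s": time; "joint_pos": joint angles; "dq": joint speeds; "joint_efforts": joint torques, N m; "eef_pos": TCP position; "tcp_rot": TCP orientation; "ft_force": force on the tool from outside, world axes, zero at the start; "moment": the same for the moment, N m; "width": finger opening in mm; "gripper_force": force on a finger pad.
Only numpy, scipy, OpenCV 4.12 (cv2) and the standard library are available. Lean on these libraries where they do the work, as an engineer would, in place of code of your own. Each camera call takes 0.05 s, during which the arm holds its last target. There are 200 camera calls.

### The job

Clear the worktop: with the fingertips, sweep the three loose green terminal blocks along the surface and through the mouth of the pale metal pan until each lies fully inside it. Only push them, do not pick them up; leave the vial, the test weight and the USB stick where they are, undisturbed.

Things in the scene. Friction and masses are not known exactly. Their poses are not given: they have to be found in the camera images.
- pan: Pale (near white) metal sweeping pan like a short dustpan, fixed to the worktop. Origin: centre of its underside, at worktop level; +x points from the open mouth to the closed back, y across, z up. Floor 140 (x -70 to 70) x 212 mm, 2.5 mm thick. Walls 3 mm thick, about 30 mm high, on both sides and the back (206 mm clear between). Low loop handle behind the back.
- mouth (a point): Middle of the pan's mouth, its open front edge (x = -70 mm in the pan's frame, at worktop level); axes as the pan's. In front of it a lip slopes over 25 mm from worktop level up to the 2.5 mm floor, across the full width; fingertips sliding 5 mm above the worktop pass over lip and floor.
- plug_a: Loose green terminal block, 22 x 32 x 13 mm (x, y, z), 20 g, lying flat on the worktop in front of the pan's mouth; origin at the centre of its underside, z up, long side along its y.
- plug_b: Loose green terminal block, 20 x 32 x 13 mm (x, y, z), 20 g, lying flat on the worktop in front of the pan's mouth; origin at the centre of its underside, z up, long side along its y.
- plug_c: Loose green terminal block, 22 x 32 x 13 mm (x, y, z), 20 g, lying flat on the worktop in front of the pan's mouth; origin at the centre of its underside, z up, long side along its y.
- vial: Bystander: amber glass sample vial standing upright, 27 mm across, 58 mm tall, 30 g; origin at the centre of its underside.
- weight: Bystander: small steel test weight with a knob, 31 mm across, 40 mm tall, 200 g; origin at the centre of its underside.
- usb: Bystander: black USB stick lying flat, 54 x 38 mm over all (its long side is oblique to its axes), 9 mm thick, 20 g; origin at the centre of its underside.

How it is judged:
By the outcome, as a careful person would: the job done as asked, in the order asked, and still so for the second after the job is handed in, with the robot touching nothing.
It also fails if it takes over 64 s, if anything falls off the work surface, if the arm or the gripper's body presses on something with over 40 N, if the wrist force passes 120 N, or if a joint passes its speed limit or range.

## Working session

There is one attempt and no reset: what is moved stays moved. The work goes in short steps, Python scripts to look and compute and a tool call to move; the robot and the scene stay as the last step left them, time stands still between calls to the robot, and variables do not carry over. Pictures are saved under pics/ and viewed, at most 10 in all, crops included, and the job is handed in when it is done.

Besides the shell and the picture viewer there is one more tool, called after "Call:" as name(argument=value, ...) on one line, values as JSON. send_rows: Moves the arm, as the interface text tells. Its arguments: {"type":"object","properties":{"moves":{"type":"array","items":{"type":"object","properties":{"grip":{"type":"number"},"x":{"type":"number"},"y":{"type":"number"},"z":{"type":"number"},"wx":{"type":"number"},"wy":{"type":"number"},"wz":{"type":"number"}}}},"newtons":{"type":"number"}},"required":["moves"]}

```bash
mkdir -p pics; cat > h.py <<'E'
import numpy as np, cv2
from bench import robot
def snap(n,f):
    c=robot.capture(n); cv2.imwrite(f,cv2.cvtColor(c["frame"],cv2.COLOR_RGB2BGR)); return c
def world(c,u,v,z=0):
    V=np.array(c["view"]);K=np.array(c["mtx"])
    p=np.linalg.inv(K)@[u,v,1]; d=V[:3,:3].T@(p*[1,-1,-1]); o=-V[:3,:3].T@V[:3,3]
    return o+d*(z-o[2])/d[2]
E
python3 - <<'E'
from h import *
c=snap("top","pics/top0.png"); print(list(c.keys()),c["mtx"],c["view"])
f=c["frame"]
np.savez("top.npz",**{k:c[k] for k in("frame","mtx","view")})
hsv=cv2.cvtColor(f,cv2.COLOR_RGB2HSV)
m=cv2.inRange(hsv,(40,90,40),(90,255,255))
n,l,s,ce=cv2.connectedComponentsWithStats(m)
for i in range(1,n):
    if s[i,4]>30:
        r=cv2.minAreaRect(np.argwhere(l==i)[:,::-1].astype(np.float32))
        b=cv2.boxPoints(r); print(s[i],ce[i],world(c,*ce[i],10).round(1),[world(c,*p,13).round(0)[:2].tolist() for p in b])
print(robot.get_obs()["eef_pos"],robot.get_obs()["tcp_rot"])
E
```

```text
['frame', 'mtx', 'view'] [[423.07117976   0.         311.45603846]
 [  0.         423.07117976 197.61441232]
 [  0.           0.           1.        ]] [[ 1.24691749e-02 -9.99322029e-01 -3.46410507e-02  8.09156254e+01]
 [ 9.80985087e-01  5.51528576e-03  1.94004742e-01 -5.72417949e+02]
 [-1.93682158e-01 -3.64014332e-02  9.80388779e-01 -7.79171482e+02]
 [ 0.00000000e+00  0.00000000e+00  0.00000000e+00  1.00000000e+00]]
[119  49  21  20 318] [129.05345912  58.3836478 ] [901.6 507.1  10. ] [[900.0, 537.0], [933.0, 509.0], [899.0, 475.0], [866.0, 502.0]]
[340 179  14  18 128] [346.5234375 187.4296875] [603.2  14.6  10. ] [[592.0, 32.0], [623.0, 12.0], [613.0, -3.0], [582.0, 17.0]]
[360 209  15  18 131] [366.84732824 217.3129771 ] [540.3 -27.   10. ] [[550.0, -9.0], [560.0, -25.0], [530.0, -44.0], [519.0, -29.0]]
[371 243  18  13 126] [379.51587302 249.05555556] [475.3 -51.8  10. ] [[476.0, -32.0], [491.0, -65.0], [474.0, -72.0], [460.0, -39.0]]
[517 267  16   7  98] [524.57142857 269.93877551] [ 436.8 -338.2   10. ] [[442.0, -323.0], [443.0, -352.0], [431.0, -351.0], [431.0, -322.0]]
[538 268   7   6  35] [541.4        270.45714286] [ 436.1 -371.    10. ] [[441.0, -363.0], [441.0, -375.0], [431.0, -374.0], [431.0, -362.0]]
[ 153.13474048 -605.43511694  230.53755386] [-7.62168577e-04  9.92336535e-01  1.23562106e-01 -1.64919041e-04]
```

View pics/top0.png

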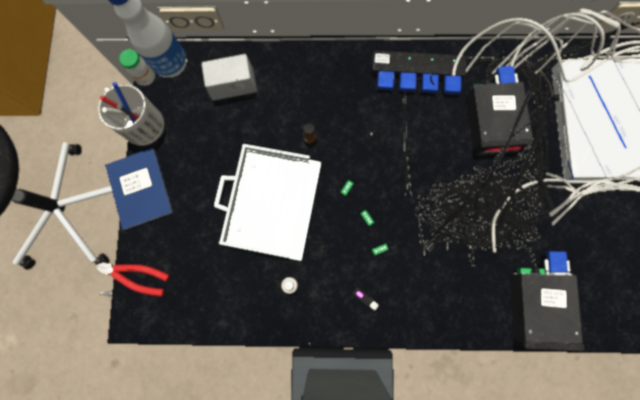

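The top view shows the pan at about (268,200) with its mouth to the right. The green blocks are at (347,187), (367,217) and (380,249), the vial at (309,133), the weight at (289,285) and the USB stick at (367,300). I'll enlarge it for the pan corners.

```bash
python3 - <<'E'
from h import *
c=np.load("top.npz")
cv2.imwrite("pics/crop.png",cv2.resize(cv2.cvtColor(c["frame"],cv2.COLOR_RGB2BGR)[120:320,205:405],None,fx=3,fy=3,interpolation=cv2.INTER_CUBIC))
for n,(u,v,z) in dict(mouthA=(321,160,0),mouthB=(302,260,0),backA=(243,145,30),backB=(220,243,30),weight=(289,286,20),vial=(309,139,0),vialtop=(308,128,58),usb=(367,300,5)).items(): print(n,world(c,u,v,z).round(0))
E
```

```text
mouthA [666.  69.   0.]
mouthB [452. 106.   0.]
backA [689. 233.  30.]
backB [483. 270.  30.]
weight [400. 130.  20.]
vial [713.  95.   0.]
vialtop [717.  95.  58.]
usb [374. -26.   5.]
```

View pics/crop.png

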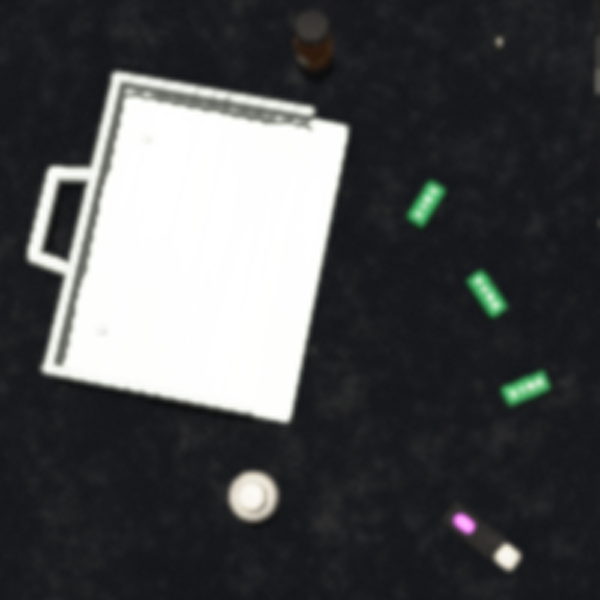

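Pan frame from this: centre about (575,181), inward axis u=(0.17,0.985), and lip edge about 25 mm before the mouth. Edge length is 217 mm against 212 given, so the fit is good. The blocks sit at t=-56, -1 and 59 across the mouth, all within ±85, so I can push each straight in. I'll move behind the lowest block with the fingers across the push direction.

Call:
send_rows(moves=[{"grip": 0.01,"x": 0,"y": 0,"z": 0.02,"wx": 0,"wy": 0,"wz": 0.0576},{"grip": 0.01,"x": 0,"y": 0,"z": 0.02,"wx": 0,"wy": 0,"wz": 0.0576},{"grip": 0.01,"x": 0,"y": 0,"z": 0.02,"wx": 0,"wy": 0,"wz": 0.0576},{"grip": 0.01,"x": 0,"y": 0,"z": 0.02,"wx": 0,"wy": 0,"wz": 0.0576},{"grip": 0.01,"x": 0,"y": 0,"z": 0.02,"wx": 0,"wy": 0,"wz": 0.0576}])

```text
time_s: 0.55
eef_pos: [153.1, -605.6, 331.5]
tcp_rot: [-0.001, 0.964, 0.266, -0.0]
ft_force: [-0.1, -0.3, -0.3]
width: 12.5
gripper_force: 0.0
```

Call:
send_rows(moves=[{"grip": 0.01,"x": 0.021,"y": 0.034,"z": 0,"wx": 0,"wy": 0,"wz": 0.0576},{"grip": 0.01,"x": 0.021,"y": 0.034,"z": 0,"wx": 0,"wy": 0,"wz": 0.0576},{"grip": 0.01,"x": 0.021,"y": 0.034,"z": 0,"wx": 0,"wy": 0,"wz": 0.0576},{"grip": 0.01,"x": 0.021,"y": 0.034,"z": 0,"wx": 0,"wy": 0,"wz": 0.0576},{"grip": 0.01,"x": 0.021,"y": 0.034,"z": 0,"wx": 0,"wy": 0,"wz": 0.0576}])

```text
time_s: 1.05
eef_pos: [258.7, -434.2, 330.9]
tcp_rot: [-0.0, 0.916, 0.401, -0.0]
ft_force: [0.3, 0.7, 0.2]
width: 10.2
gripper_force: 0.0
```

Call:
send_rows(moves=[{"grip": 0.01,"x": 0.021,"y": 0.034,"z": 0,"wx": 0,"wy": 0,"wz": 0.0576},{"grip": 0.01,"x": 0.021,"y": 0.034,"z": 0,"wx": 0,"wy": 0,"wz": 0.0576},{"grip": 0.01,"x": 0.021,"y": 0.034,"z": 0,"wx": 0,"wy": 0,"wz": 0.0576},{"grip": 0.01,"x": 0.021,"y": 0.034,"z": 0,"wx": 0,"wy": 0,"wz": 0.0576},{"grip": 0.01,"x": 0.021,"y": 0.034,"z": 0,"wx": 0,"wy": 0,"wz": 0.0576}])

```text
time_s: 1.55
eef_pos: [363.5, -264.3, 331.0]
tcp_rot: [-0.0, 0.849, 0.529, -0.0]
ft_force: [0.8, -0.2, 0.1]
width: 10.0
gripper_force: 0.0
```

Call:
send_rows(moves=[{"grip": 0.01,"x": 0.021,"y": 0.034,"z": 0,"wx": 0,"wy": 0,"wz": 0.0576},{"grip": 0.01,"x": 0.021,"y": 0.034,"z": 0,"wx": 0,"wy": 0,"wz": 0.0576},{"grip": 0.01,"x": 0.021,"y": 0.034,"z": 0,"wx": 0,"wy": 0,"wz": 0.0576},{"grip": 0.01,"x": 0.021,"y": 0.034,"z": 0,"wx": 0,"wy": 0,"wz": 0.0576},{"grip": 0.01,"x": 0.021,"y": 0.034,"z": 0,"wx": 0,"wy": 0,"wz": 0.0576}])

```text
time_s: 2.05
eef_pos: [468.6, -94.5, 331.1]
tcp_rot: [-0.0, 0.764, 0.645, -0.0]
ft_force: [0.7, -0.0, -0.1]
width: 10.1
gripper_force: 0.0
```

Call:
send_rows(moves=[{"grip": 0.01,"z": -0.045},{"grip": 0.01,"z": -0.045},{"grip": 0.01,"z": -0.045},{"grip": 0.01,"z": -0.045},{"grip": 0.01,"z": -0.045}])

```text
invalid input
```

Call:
send_rows(moves=[{"grip": 0.01,"z": -0.03},{"grip": 0.01,"z": -0.03},{"grip": 0.01,"z": -0.02},{"grip": 0.01,"z": -0.012},{"grip": 0.01,"z": -0.008}])

```text
invalid input
```

```bash
python3 - <<'E'
from h import *
o=robot.get_obs(); c=snap("scene","pics/s1.png"); print(o["eef_pos"],o["ft_force"])
E
```

```text
[468.55656885 -94.48700737 331.05695455] [ 0.68345955 -0.00211586 -0.06099598]
```

View pics/s1.png

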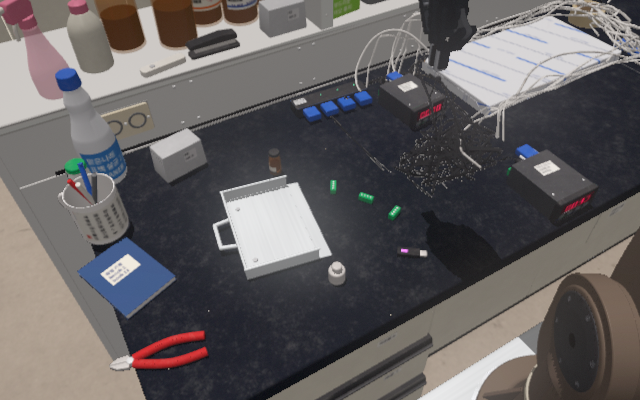

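The scene view shows the arm still raised, because rows need all their fields. The blocks are at (333,186), (366,198) and (394,212), with the pan mouth open to the right. Resending the descent.

Call:
send_rows(moves=[{"grip": 0.01,"x": 0,"y": 0,"z": -0.045,"wx": 0,"wy": 0,"wz": 0},{"grip": 0.01,"x": 0,"y": 0,"z": -0.045,"wx": 0,"wy": 0,"wz": 0},{"grip": 0.01,"x": 0,"y": 0,"z": -0.045,"wx": 0,"wy": 0,"wz": 0},{"grip": 0.01,"x": 0,"y": 0,"z": -0.045,"wx": 0,"wy": 0,"wz": 0},{"grip": 0.01,"x": 0,"y": 0,"z": -0.045,"wx": 0,"wy": 0,"wz": 0}])

```text
time_s: 2.6
eef_pos: [467.7, -96.1, 104.6]
tcp_rot: [-0.0, 0.765, 0.644, 0.0]
ft_force: [0.6, 0.0, -0.1]
width: 9.9
gripper_force: 0.0
```

Call:
send_rows(moves=[{"grip": 0.01,"x": 0,"y": 0,"z": -0.03,"wx": 0,"wy": 0,"wz": 0},{"grip": 0.01,"x": 0,"y": 0,"z": -0.03,"wx": 0,"wy": 0,"wz": 0},{"grip": 0.01,"x": 0,"y": 0,"z": -0.02,"wx": 0,"wy": 0,"wz": 0},{"grip": 0.01,"x": 0,"y": 0,"z": -0.012,"wx": 0,"wy": 0,"wz": 0},{"grip": 0.01,"x": 0,"y": 0,"z": -0.008,"wx": 0,"wy": 0,"wz": 0}])

```text
time_s: 3.1
eef_pos: [467.8, -96.0, 5.4]
tcp_rot: [-0.0, 0.765, 0.644, -0.0]
ft_force: [0.5, -0.1, 0.7]
width: 10.1
gripper_force: 0.0
```

```bash
python3 - <<'E'
from h import *
o=robot.get_obs(); c=snap("scene","pics/s2.png"); print(o["eef_pos"],o["ft_force"])
f=cv2.imread("pics/s2.png")[130:290,200:460]; cv2.imwrite("pics/s2c.png",cv2.resize(f,None,fx=3,fy=3))
E
```

```text
[467.81857261 -95.97718327   5.43411821] [ 0.52312357 -0.09155571  0.7444874 ]
```

View pics/s2c.png

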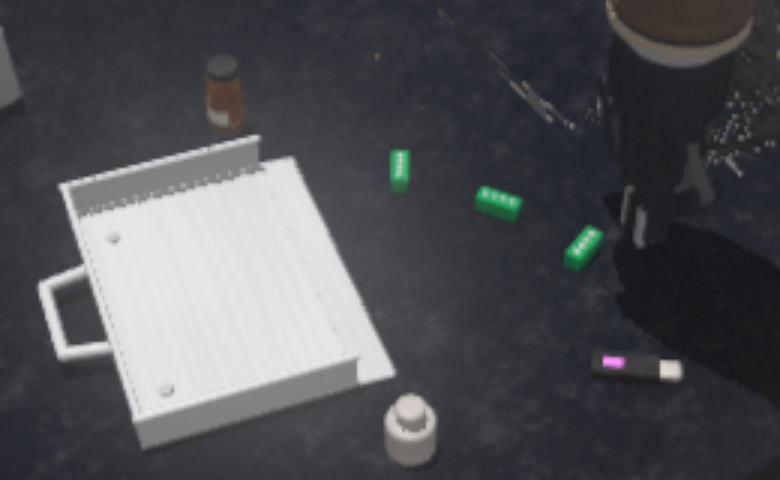

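Call:
send_rows(moves=[{"grip": 0.01,"x": 0.0018,"y": 0.0104,"z": 0,"wx": 0,"wy": 0,"wz": 0},{"grip": 0.01,"x": 0.0018,"y": 0.0104,"z": 0,"wx": 0,"wy": 0,"wz": 0},{"grip": 0.01,"x": 0.0018,"y": 0.0104,"z": 0,"wx": 0,"wy": 0,"wz": 0},{"grip": 0.01,"x": 0.0018,"y": 0.0104,"z": 0,"wx": 0,"wy": 0,"wz": 0},{"grip": 0.01,"x": 0.0018,"y": 0.0104,"z": 0,"wx": 0,"wy": 0,"wz": 0}])

```text
time_s: 3.65
eef_pos: [477.7, -42.7, 6.7]
tcp_rot: [0.0, 0.765, 0.644, 0.0]
ft_force: [-0.0, -1.6, 1.0]
width: 9.9
gripper_force: 0.1
```

Call:
send_rows(moves=[{"grip": 0.01,"x": 0.0018,"y": 0.0104,"z": 0,"wx": 0,"wy": 0,"wz": 0},{"grip": 0.01,"x": 0.0018,"y": 0.0104,"z": 0,"wx": 0,"wy": 0,"wz": 0},{"grip": 0.01,"x": 0.0018,"y": 0.0104,"z": 0,"wx": 0,"wy": 0,"wz": 0},{"grip": 0.01,"x": 0.0018,"y": 0.0104,"z": 0,"wx": 0,"wy": 0,"wz": 0},{"grip": 0.01,"x": 0.0018,"y": 0.0104,"z": 0,"wx": 0,"wy": 0,"wz": 0}])

```text
time_s: 4.15
eef_pos: [486.4, 8.9, 6.3]
tcp_rot: [0.0, 0.765, 0.644, -0.0]
ft_force: [0.5, -0.0, 0.2]
width: 10.0
gripper_force: 0.1
```

```bash
cat >> h.py <<'E'
C0=np.array([575,181]);U=np.array([.17,.985]);W=np.array([-.985,.17])
def look(f):
    o=robot.get_obs(); c=snap("scene",f); d=o["eef_pos"][:2]-C0
    print("tool",np.round(o["eef_pos"],1),"s,t",(d@U).round(),(d@W).round())
    m=cv2.inRange(cv2.cvtColor(c["frame"],cv2.COLOR_RGB2HSV),(55,120,40),(80,255,255))
    n,l,s,ce=cv2.connectedComponentsWithStats(m)
    for i in range(1,n):
        if s[i,4]>15 and 190<ce[i][0]<440 and ce[i][1]>130:
            p=world(c,*ce[i],9)[:2]; d=p-C0; print(s[i],p.round(),"s,t",(d@U).round(),(d@W).round())
E
python3 -c "
from h import *
look('pics/s3.png')"
```

```text
tool [486.4   8.9   6.3] s,t -185.0 58.0
[330 180   7  13  53] [603.  15.] s,t -159.0 -55.0
[355 220  11  14  67] [475.  31.] s,t -165.0 73.0
```

```bash
python3 - <<'E'
import cv2
f=cv2.imread("pics/s3.png")[160:280,270:430]; cv2.imwrite("pics/s3c.png",cv2.resize(f,None,fx=4,fy=4,interpolation=cv2.INTER_CUBIC))
E
```

```text
(no output)
```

View pics/s3c.png

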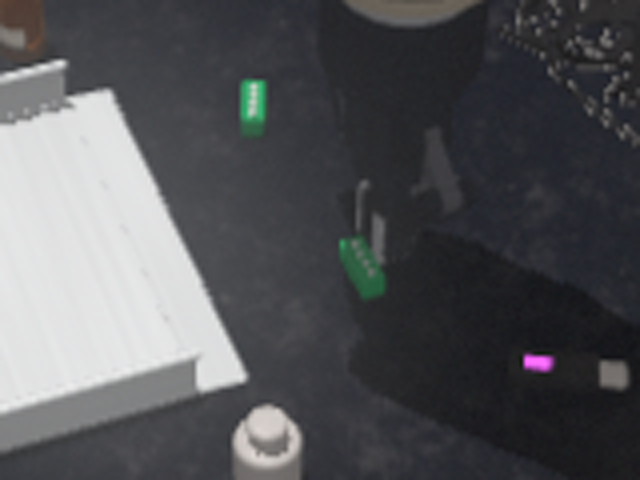

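Call:
send_rows(moves=[{"grip": 0.01,"x": -0.0034,"y": -0.0197,"z": 0,"wx": 0,"wy": 0,"wz": 0},{"grip": 0.01,"x": -0.017,"y": 0.003,"z": 0,"wx": 0,"wy": 0,"wz": 0},{"grip": 0.01,"x": 0.0018,"y": 0.0104,"z": 0,"wx": 0,"wy": 0,"wz": 0},{"grip": 0.01,"x": 0.0018,"y": 0.0104,"z": 0,"wx": 0,"wy": 0,"wz": 0},{"grip": 0.01,"x": 0.0025,"y": 0.0103,"z": 0,"wx": 0,"wy": 0,"wz": 0}])

```text
time_s: 4.7
eef_pos: [472.8, 23.9, 6.5]
tcp_rot: [0.0, 0.765, 0.644, 0.0]
ft_force: [1.2, -0.2, -0.6]
width: 9.8
gripper_force: 0.0
```

Call:
send_rows(moves=[{"grip": 0.01,"x": 0.0025,"y": 0.0103,"z": 0,"wx": 0,"wy": 0,"wz": 0},{"grip": 0.01,"x": 0.0025,"y": 0.0103,"z": 0,"wx": 0,"wy": 0,"wz": 0},{"grip": 0.01,"x": 0.0025,"y": 0.0103,"z": 0,"wx": 0,"wy": 0,"wz": 0},{"grip": 0.01,"x": 0.0025,"y": 0.0103,"z": 0,"wx": 0,"wy": 0,"wz": 0},{"grip": 0.01,"x": 0.0025,"y": 0.0103,"z": 0,"wx": 0,"wy": 0,"wz": 0}])

```text
time_s: 5.2
eef_pos: [484.7, 74.9, 6.3]
tcp_rot: [0.0, 0.765, 0.644, -0.0]
ft_force: [0.6, -0.0, 0.3]
width: 10.1
gripper_force: 0.1
```

```bash
python3 -c "
from h import *
look('pics/s4.png')"
```

```text
tool [484.7  74.9   6.3] s,t -120.0 71.0
[359 192  15  12 107] [538. -25.] s,t -209.0 2.0
[324 227   5   9  19] [502.  92.] s,t -100.0 57.0
```

```bash
python3 - <<'E'
import cv2
f=cv2.imread("pics/s4.png")[160:280,250:410]; cv2.imwrite("pics/s4c.png",cv2.resize(f,None,fx=4,fy=4,interpolation=cv2.INTER_CUBIC))
E
```

```text
(no output)
```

View pics/s4c.png

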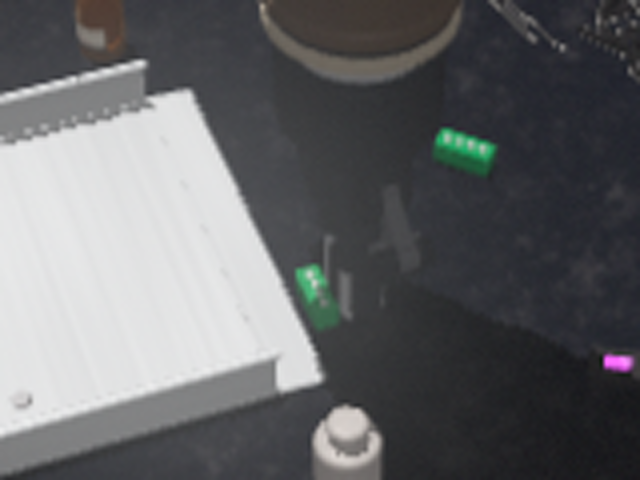

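The block now sits squarely in front of the fingers, at crop (317,297), aligned with the lip. Pushing it on in.

Call:
send_rows(moves=[{"grip": 0.01,"x": 0.0018,"y": 0.0095,"z": 0,"wx": 0,"wy": 0,"wz": 0},{"grip": 0.01,"x": 0.0018,"y": 0.0095,"z": 0,"wx": 0,"wy": 0,"wz": 0},{"grip": 0.01,"x": 0.0018,"y": 0.0095,"z": 0,"wx": 0,"wy": 0,"wz": 0},{"grip": 0.01,"x": 0.0018,"y": 0.0095,"z": 0,"wx": 0,"wy": 0,"wz": 0},{"grip": 0.01,"x": 0.0018,"y": 0.0095,"z": 0,"wx": 0,"wy": 0,"wz": 0}])

```text
time_s: 5.75
eef_pos: [493.6, 122.3, 6.3]
tcp_rot: [0.0, 0.765, 0.644, 0.0]
ft_force: [-0.1, 0.4, -0.5]
width: 9.6
gripper_force: 0.1
```

Call:
send_rows(moves=[{"grip": 0.01,"x": 0.0018,"y": 0.0095,"z": 0,"wx": 0,"wy": 0,"wz": 0},{"grip": 0.01,"x": 0.0018,"y": 0.0095,"z": 0,"wx": 0,"wy": 0,"wz": 0},{"grip": 0.01,"x": 0.0018,"y": 0.0095,"z": 0,"wx": 0,"wy": 0,"wz": 0},{"grip": 0.01,"x": 0.0018,"y": 0.0095,"z": 0,"wx": 0,"wy": 0,"wz": 0},{"grip": 0.01,"x": 0.0018,"y": 0.0095,"z": 0,"wx": 0,"wy": 0,"wz": 0}])

```text
time_s: 6.25
eef_pos: [502.6, 169.8, 6.3]
tcp_rot: [0.0, 0.765, 0.644, -0.0]
ft_force: [0.3, 0.2, 0.3]
width: 9.7
gripper_force: 0.1
```

```bash
python3 -c "
from h import *
look('pics/s5.png')"
```

```text
tool [502.6 169.8   6.3] s,t -23.0 69.0
[330 180   7  14  67] [601.  16.] s,t -158.0 -53.0
[358 192  16  12 113] [538. -25.] s,t -209.0 1.0
```

Call:
send_rows(moves=[{"grip": 0.01,"x": -0.0034,"y": -0.0197,"z": 0,"wx": 0,"wy": 0,"wz": 0},{"grip": 0.01,"x": 0.003,"y": -0.03,"z": 0.02,"wx": 0,"wy": 0,"wz": 0},{"grip": 0.01,"x": 0.003,"y": -0.03,"z": 0.02,"wx": 0,"wy": 0,"wz": 0},{"grip": 0.01,"x": 0.003,"y": -0.03,"z": 0.02,"wx": 0,"wy": 0,"wz": 0},{"grip": 0.01,"x": 0.003,"y": -0.03,"z": 0.02,"wx": 0,"wy": 0,"wz": 0}])

```text
time_s: 6.8
eef_pos: [511.0, 28.1, 87.1]
tcp_rot: [-0.0, 0.765, 0.644, -0.0]
ft_force: [1.8, -0.1, 0.2]
width: 9.8
gripper_force: 0.0
```

Call:
send_rows(moves=[{"grip": 0.01,"x": 0.0093,"y": -0.0328,"z": 0,"wx": 0,"wy": 0,"wz": 0},{"grip": 0.01,"x": 0.0093,"y": -0.0328,"z": 0,"wx": 0,"wy": 0,"wz": 0},{"grip": 0.01,"x": 0.0093,"y": -0.0328,"z": 0,"wx": 0,"wy": 0,"wz": 0},{"grip": 0.01,"x": 0,"y": 0,"z": -0.04,"wx": 0,"wy": 0,"wz": 0},{"grip": 0.01,"x": 0,"y": 0,"z": -0.04,"wx": 0,"wy": 0,"wz": 0}])

```text
time_s: 7.3
eef_pos: [540.4, -71.1, 6.3]
tcp_rot: [0.001, 0.766, 0.643, 0.001]
ft_force: [0.3, 0.4, -0.6]
width: 9.8
gripper_force: 0.0
```

```bash
python3 -c "
from h import *
look('pics/s6.png')"
```

```text
tool [540.4 -71.1   6.3] s,t -254.0 -9.0
[330 180   7  13  51] [603.  15.] s,t -159.0 -56.0
[359 192  15  12 106] [538. -25.] s,t -210.0 1.0
[276 241   9  11  25] [513. 189.] s,t -2.0 62.0
```

Block C is inside at s≈-2, t≈62. Now pushing B.

Call:
send_rows(moves=[{"grip": 0.01,"x": 0.0005,"y": 0.0108,"z": 0,"wx": 0,"wy": 0,"wz": 0},{"grip": 0.01,"x": 0.0013,"y": 0.0108,"z": 0,"wx": 0,"wy": 0,"wz": 0},{"grip": 0.01,"x": 0.0019,"y": 0.0108,"z": 0,"wx": 0,"wy": 0,"wz": 0},{"grip": 0.01,"x": 0.0019,"y": 0.0108,"z": 0,"wx": 0,"wy": 0,"wz": 0},{"grip": 0.01,"x": 0.0019,"y": 0.0108,"z": 0,"wx": 0,"wy": 0,"wz": 0}])

```text
time_s: 7.85
eef_pos: [547.2, -13.6, 7.3]
tcp_rot: [0.0, 0.765, 0.644, 0.001]
ft_force: [0.2, -0.1, 0.2]
width: 10.2
gripper_force: 0.1
```

Call:
send_rows(moves=[{"grip": 0.01,"x": 0.0019,"y": 0.0108,"z": 0,"wx": 0,"wy": 0,"wz": 0},{"grip": 0.01,"x": 0.0019,"y": 0.0108,"z": 0,"wx": 0,"wy": 0,"wz": 0},{"grip": 0.01,"x": 0.0019,"y": 0.0108,"z": 0,"wx": 0,"wy": 0,"wz": 0},{"grip": 0.01,"x": 0.0019,"y": 0.0108,"z": 0,"wx": 0,"wy": 0,"wz": 0},{"grip": 0.01,"x": 0.0019,"y": 0.0108,"z": 0,"wx": 0,"wy": 0,"wz": 0}])

```text
time_s: 8.35
eef_pos: [556.1, 39.8, 6.3]
tcp_rot: [-0.0, 0.765, 0.644, -0.0]
ft_force: [0.7, -0.4, -0.3]
width: 10.2
gripper_force: 0.1
```

```bash
python3 -c "
from h import *
look('pics/s7.png')
f=cv2.imread('pics/s7.png')[150:270,250:410]; cv2.imwrite('pics/s7c.png',cv2.resize(f,None,fx=4,fy=4,interpolation=cv2.INTER_CUBIC))"
```

```text
tool [556.1  39.8   6.3] s,t -142.0 -5.0
[276 241   9  11  26] [513. 189.] s,t -2.0 63.0
```

View pics/s7c.png

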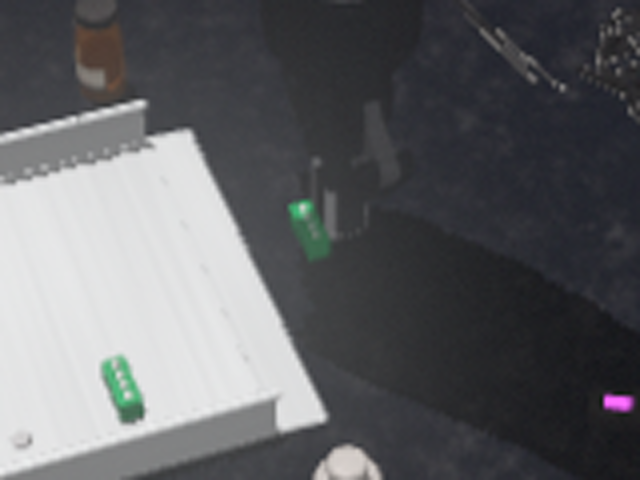

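C is well inside the pan at crop (122,388). B at (310,230) overhangs the fingers by about 8 mm toward the near side, so I'll back off, shift, and push on.

Call:
send_rows(moves=[{"grip": 0.01,"x": -0.0026,"y": -0.0148,"z": 0,"wx": 0,"wy": 0,"wz": 0},{"grip": 0.01,"x": -0.008,"y": 0.0014,"z": 0,"wx": 0,"wy": 0,"wz": 0},{"grip": 0.01,"x": 0.0019,"y": 0.0105,"z": 0,"wx": 0,"wy": 0,"wz": 0},{"grip": 0.01,"x": 0.0019,"y": 0.0105,"z": 0,"wx": 0,"wy": 0,"wz": 0},{"grip": 0.01,"x": 0.0019,"y": 0.0105,"z": 0,"wx": 0,"wy": 0,"wz": 0}])

```text
time_s: 8.9
eef_pos: [551.4, 58.5, 6.5]
tcp_rot: [-0.0, 0.765, 0.644, 0.0]
ft_force: [0.4, -0.2, -0.1]
width: 9.7
gripper_force: 0.1
```

Call:
send_rows(moves=[{"grip": 0.01,"x": 0.0018,"y": 0.0096,"z": 0,"wx": 0,"wy": 0,"wz": 0},{"grip": 0.01,"x": 0.0018,"y": 0.0096,"z": 0,"wx": 0,"wy": 0,"wz": 0},{"grip": 0.01,"x": 0.0018,"y": 0.0096,"z": 0,"wx": 0,"wy": 0,"wz": 0},{"grip": 0.01,"x": 0.0018,"y": 0.0096,"z": 0,"wx": 0,"wy": 0,"wz": 0},{"grip": 0.01,"x": 0.0018,"y": 0.0096,"z": 0,"wx": 0,"wy": 0,"wz": 0}])

```text
time_s: 9.4
eef_pos: [560.2, 105.8, 6.3]
tcp_rot: [0.0, 0.765, 0.644, -0.0]
ft_force: [0.1, 0.4, -1.0]
width: 9.7
gripper_force: 0.1
```

```bash
python3 -c "
from h import *
look('pics/s8.png')"
```

```text
tool [560.2 105.8   6.3] s,t -77.0 2.0
[330 180   7  14  67] [601.  16.] s,t -158.0 -53.0
[276 241   9  11  30] [513. 189.] s,t -3.0 62.0
```

Call:
send_rows(moves=[{"grip": 0.01,"x": 0.0018,"y": 0.0096,"z": 0,"wx": 0,"wy": 0,"wz": 0},{"grip": 0.01,"x": 0.0018,"y": 0.0096,"z": 0,"wx": 0,"wy": 0,"wz": 0},{"grip": 0.01,"x": 0.0018,"y": 0.0096,"z": 0,"wx": 0,"wy": 0,"wz": 0},{"grip": 0.01,"x": 0.0018,"y": 0.0096,"z": 0,"wx": 0,"wy": 0,"wz": 0},{"grip": 0.01,"x": 0.0018,"y": 0.0096,"z": 0,"wx": 0,"wy": 0,"wz": 0}])

```text
time_s: 9.95
eef_pos: [569.2, 153.9, 6.3]
tcp_rot: [-0.0, 0.765, 0.644, 0.0]
ft_force: [0.2, 0.1, -1.0]
width: 9.9
gripper_force: 0.0
```

```bash
python3 -c "
from h import *
look('pics/s9.png')"
```

```text
tool [569.2 153.9   6.3] s,t -28.0 1.0
[330 180   7  14  64] [600.  17.] s,t -158.0 -53.0
```

Call:
send_rows(moves=[{"grip": 0.01,"x": -0.0034,"y": -0.0197,"z": 0,"wx": 0,"wy": 0,"wz": 0},{"grip": 0.01,"x": 0.003,"y": -0.02,"z": 0.02,"wx": 0,"wy": 0,"wz": 0},{"grip": 0.01,"x": 0.003,"y": -0.02,"z": 0.02,"wx": 0,"wy": 0,"wz": 0},{"grip": 0.01,"x": 0.003,"y": -0.02,"z": 0.02,"wx": 0,"wy": 0,"wz": 0},{"grip": 0.01,"x": 0.003,"y": -0.02,"z": 0.02,"wx": 0,"wy": 0,"wz": 0}])

```text
time_s: 10.5
eef_pos: [577.7, 52.5, 87.1]
tcp_rot: [-0.0, 0.765, 0.644, -0.0]
ft_force: [0.5, -0.8, 0.4]
width: 10.0
gripper_force: 0.0
```

Call:
send_rows(moves=[{"grip": 0.01,"x": 0.0052,"y": -0.0257,"z": 0,"wx": 0,"wy": 0,"wz": 0},{"grip": 0.01,"x": 0.0052,"y": -0.0257,"z": 0,"wx": 0,"wy": 0,"wz": 0},{"grip": 0.01,"x": 0.0052,"y": -0.0257,"z": 0,"wx": 0,"wy": 0,"wz": 0},{"grip": 0.01,"x": 0,"y": 0,"z": -0.04,"wx": 0,"wy": 0,"wz": 0},{"grip": 0.01,"x": 0,"y": 0,"z": -0.04,"wx": 0,"wy": 0,"wz": 0}])

```text
time_s: 11.0
eef_pos: [594.8, -25.4, 6.5]
tcp_rot: [0.001, 0.766, 0.643, 0.001]
ft_force: [-0.1, 1.0, 0.1]
width: 10.2
gripper_force: 0.0
```

```bash
python3 -c "
from h import *
look('pics/s10.png')"
```

```text
tool [594.8 -25.4   6.5] s,t -200.0 -55.0
[330 180   7  13  56] [603.  15.] s,t -159.0 -55.0
[268 216   6   9  16] [584. 174.] s,t -5.0 -10.0
[276 241   9  11  26] [513. 189.] s,t -2.0 63.0
```

Call:
send_rows(moves=[{"grip": 0.01,"x": 0.0018,"y": 0.0105,"z": 0,"wx": 0,"wy": 0,"wz": 0},{"grip": 0.01,"x": 0.0018,"y": 0.0105,"z": 0,"wx": 0,"wy": 0,"wz": 0},{"grip": 0.01,"x": 0.0018,"y": 0.0105,"z": 0,"wx": 0,"wy": 0,"wz": 0},{"grip": 0.01,"x": 0.0018,"y": 0.0105,"z": 0,"wx": 0,"wy": 0,"wz": 0},{"grip": 0.01,"x": 0.0018,"y": 0.0105,"z": 0,"wx": 0,"wy": 0,"wz": 0}])

```text
time_s: 11.55
eef_pos: [602.7, 30.2, 7.1]
tcp_rot: [0.0, 0.765, 0.644, 0.0]
ft_force: [-0.0, 0.2, 0.7]
width: 10.1
gripper_force: 0.1
```

Call:
send_rows(moves=[{"grip": 0.01,"x": 0.0012,"y": 0.007,"z": 0,"wx": 0,"wy": 0,"wz": 0},{"grip": 0.01,"x": 0.0012,"y": 0.007,"z": 0,"wx": 0,"wy": 0,"wz": 0},{"grip": 0.01,"x": 0.0012,"y": 0.007,"z": 0,"wx": 0,"wy": 0,"wz": 0},{"grip": 0.01,"x": 0.0012,"y": 0.007,"z": 0,"wx": 0,"wy": 0,"wz": 0},{"grip": 0.01,"x": 0.0012,"y": 0.007,"z": 0,"wx": 0,"wy": 0,"wz": 0}])

```text
time_s: 12.05
eef_pos: [608.3, 64.0, 6.3]
tcp_rot: [0.0, 0.765, 0.644, -0.0]
ft_force: [0.5, -0.3, -0.4]
width: 9.8
gripper_force: 0.2
```

```bash
python3 -c "
from h import *
look('pics/s11.png')
f=cv2.imread('pics/s11.png')[130:250,230:390]; cv2.imwrite('pics/s11c.png',cv2.resize(f,None,fx=4,fy=4,interpolation=cv2.INTER_CUBIC))"
```

```text
tool [608.3  64.    6.3] s,t -110.0 -53.0
[268 215   8  10  26] [583. 171.] s,t -8.0 -9.0
[276 241   9  11  26] [513. 189.] s,t -2.0 63.0
```

View pics/s11c.png

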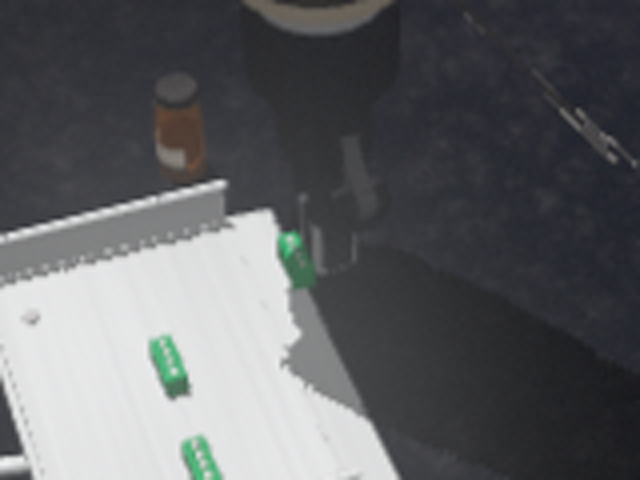

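A at (297,258) is square on the fingers and on the lip. B and C are inside at (170,365) and (202,458), and the vial is untouched. Pushing on.

Call:
send_rows(moves=[{"grip": 0.01,"x": 0.0014,"y": 0.0081,"z": 0,"wx": 0,"wy": 0,"wz": 0},{"grip": 0.01,"x": 0.0014,"y": 0.0081,"z": 0,"wx": 0,"wy": 0,"wz": 0},{"grip": 0.01,"x": 0.0014,"y": 0.0081,"z": 0,"wx": 0,"wy": 0,"wz": 0},{"grip": 0.01,"x": 0.0014,"y": 0.0081,"z": 0,"wx": 0,"wy": 0,"wz": 0},{"grip": 0.01,"x": 0.0014,"y": 0.0081,"z": 0,"wx": 0,"wy": 0,"wz": 0}])

```text
time_s: 12.6
eef_pos: [615.4, 105.0, 6.3]
tcp_rot: [-0.0, 0.765, 0.644, 0.0]
ft_force: [0.2, -0.6, 0.7]
width: 9.9
gripper_force: 0.1
```

Call:
send_rows(moves=[{"grip": 0.01,"x": 0.0014,"y": 0.0081,"z": 0,"wx": 0,"wy": 0,"wz": 0},{"grip": 0.01,"x": 0.0014,"y": 0.0081,"z": 0,"wx": 0,"wy": 0,"wz": 0},{"grip": 0.01,"x": 0.0014,"y": 0.0081,"z": 0,"wx": 0,"wy": 0,"wz": 0},{"grip": 0.01,"x": 0.0014,"y": 0.0081,"z": 0,"wx": 0,"wy": 0,"wz": 0},{"grip": 0.01,"x": 0.0014,"y": 0.0081,"z": 0,"wx": 0,"wy": 0,"wz": 0}])

```text
time_s: 13.1
eef_pos: [622.3, 145.3, 6.3]
tcp_rot: [0.0, 0.765, 0.644, -0.0]
ft_force: [-0.2, -0.4, 0.9]
width: 9.9
gripper_force: 0.1
```

Call:
send_rows(moves=[{"grip": 0.01,"x": -0.0034,"y": -0.0197,"z": 0,"wx": 0,"wy": 0,"wz": 0},{"grip": 0.01,"x": -0.003,"y": -0.02,"z": 0.03,"wx": 0,"wy": 0,"wz": 0},{"grip": 0.01,"x": -0.003,"y": -0.02,"z": 0.03,"wx": 0,"wy": 0,"wz": 0},{"grip": 0.01,"x": -0.003,"y": -0.02,"z": 0.03,"wx": 0,"wy": 0,"wz": 0},{"grip": 0.01,"x": -0.003,"y": -0.02,"z": 0.03,"wx": 0,"wy": 0,"wz": 0}])

```text
time_s: 13.6
eef_pos: [606.7, 44.6, 127.5]
tcp_rot: [-0.0, 0.765, 0.644, 0.0]
ft_force: [0.5, -0.0, 0.7]
width: 10.0
gripper_force: 0.0
```

Call:
send_rows(moves=[{"grip": 0.01,"x": 0,"y": -0.03,"z": 0.02,"wx": 0,"wy": 0,"wz": 0},{"grip": 0.01,"x": 0,"y": -0.03,"z": 0.02,"wx": 0,"wy": 0,"wz": 0},{"grip": 0.01,"x": 0,"y": -0.03,"z": 0.02,"wx": 0,"wy": 0,"wz": 0},{"grip": 0.01,"x": 0,"y": -0.03,"z": 0,"wx": 0,"wy": 0,"wz": 0},{"grip": 0.01,"x": 0,"y": 0,"z": 0,"wx": 0,"wy": 0,"wz": 0}])

```text
time_s: 14.1
eef_pos: [607.1, -80.9, 186.8]
tcp_rot: [0.002, 0.767, 0.641, -0.001]
ft_force: [0.8, -1.0, -0.3]
width: 9.7
gripper_force: 0.0
```

```bash
python3 -c "
from h import *
look('pics/s12.png')
f=cv2.imread('pics/s12.png')[130:300,200:450]; cv2.imwrite('pics/s12c.png',cv2.resize(f,None,fx=3,fy=3,interpolation=cv2.INTER_CUBIC))"
```

```text
tool [607.1 -80.9 186.8] s,t -252.0 -76.0
[262 198   7  11  26] [630. 163.] s,t -8.0 -57.0
[268 215   8  10  26] [583. 171.] s,t -8.0 -9.0
[276 241   9  11  26] [513. 189.] s,t -2.0 63.0
```

View pics/s12c.png

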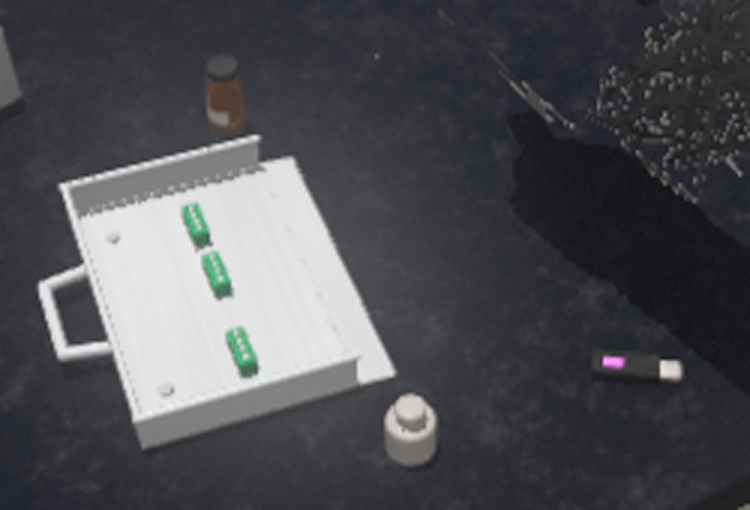

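All three blocks lie well inside the pan, at crop (195,224), (217,275) and (241,350). The vial, weight and USB stick have not moved, and the arm is clear.

```bash
python3 -c "
from bench import robot
print(robot.finish_job())"
```

```text
the job is handed in; nothing more can be done
None
```

The job is handed in: in the last camera view all three green blocks lie fully inside the pan, pushed only, and the vial, weight and USB stick are where they started; it took about 14 s of the 64 s allowed.

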